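# Set a tester diffuser's dial to the red mark and fit its fragrance rod

### The job

On the shop's tester diffuser, turn the dial so that its pointer lines up with the red mark. Then take the reddish-brown fragrance rod from its wooden stand and put it upright through the eyelet in the pointer, right down to the bottom of the well under it, and let go, leaving the pointer on the red mark. Do not push the other goods about or knock them over.

Things in the scene. Friction and masses are not known exactly. Their poses are not given: they have to be found in the camera images.
- diffuser: White block 130x130x45 mm on a slim wooden foot, fixed; origin: centre of its underside, z up. On top, at 60 mm from the centre: a red mark on its own -x axis, a blue and a yellow one 60 degrees to either side, grey ticks between. Inside each mark, 36 mm from the centre, is a round well 14 mm wide, 38 mm deep (floor 7 mm above the underside).
- dial (a joint): Angle (rad) of the dark wooden dial about the vertical axis through the diffuser's centre; grows clockwise seen from above, range 0 to 3.2. At 1.90 the pointer is on the red mark and the eyelet over that mark's well. Starts at 0.5 to 1.4. Friction about 0.06 N m; it stays where it is left; nothing stops it at the mark.
- dial_grip (a point): Point on the dial's axis, 77 mm above the table, to grip the upright finger bar: 14 mm thick, 40 mm long along the pointer direction, from 55 to 87 mm above the table. Its frame turns with the dial: the pointer points along the frame's own -x.
- eyelet (a point): Centre of the top of the round eyelet, 14 mm wide, through the 8 mm thick, 26 mm wide pointer plate; 36 mm from the dial's axis, 55 mm above the table. The plate ends 53 mm from the axis, 2 mm above the block's top; a white line runs from the eyelet to its tip.
- red_well (a point): Centre of the mouth of the well at the red mark, on the block's top face, 45 mm above the table.
- rod: Stiff reddish-brown round rod, 10 mm in diameter, 140 mm long, about 30 g, standing loose in the stand with its foot 10 mm above the table; origin at the centre of its chamfered foot, z along the rod to its top.
- stand: Pale wooden block 50x50 mm, 50 mm high, fixed, with a hole 13 mm wide and 40 mm deep that holds the rod upright; origin at the centre of its underside.
- candle_glass: Candle in a glass, 70 mm wide, 78 mm high; bystander. Origin under its centre.
- scent_flask: Cream square scent flask with gilt cap, 44x62x120 mm; bystander. Origin under its centre.
- dropper: Amber dropper bottle with black top, 36 mm wide, 100 mm high; bystander. Origin under its centre.
- soap: Wrapped green soap bar 53x78x26 mm; bystander. Origin under its centre.
- balm_tin: Flat round tin 47 mm wide, 15 mm high; bystander. Origin under its centre.

How it is judged:
By the outcome, as a careful person would: the job done as asked, in the order asked, and still so for the second after the job is handed in, with the robot touching nothing.
It also fails if it takes over 58 s, if anything falls off the work surface, if the arm or the gripper's body presses on something with over 40 N, if the wrist force passes 120 N, or if a joint passes its speed limit or range.

### The arm

A 7-joint arm with a two-finger parallel gripper is mounted at the origin on a cart in front of the work surface, level with it; the furniture and walls round the work are solid. World frame = base frame: x ahead of the robot, y to its left, z up, the work surface at z = 0. Lengths are in mm, angles in rad, forces in N, time in s.
With the tool pointing down it reaches from about 400 to 900 mm from the base axis. Payload 5.5 kg.
Tool frame: the origin (TCP) lies between the finger pads; the fingertips stand 17 mm ahead of it and the grasp point (between the pads) lies 2 mm behind it (manip.tcp_to_tips is the distance from the TCP to the fingertips, in mm); z points along the fingers, y is the line along which they close (so a half turn about z gives the same grasp; the last joint's range is limited). The gripper opens to 85 mm and grips with 20 to 120 N. Pads are 22 mm wide; open, the fingers measure 114 mm over their backs; the gripper's body (76 mm by 85 mm) begins 54 mm behind the grasp point. The pads swing forward as they close: fully open they stand 13 mm farther back than shut.
Start: joints at [-0.941, 0.501, -0.427, 1.55, 0.221, 1.138, -0.21], TCP at [233.073, 606.775, 248.31] pointing down, gripper open.
Joint ranges: [-2.88, 2.88], [-0.31, 2.03], [-1.54, 1.56], [0.2, 2.42], [-1.41, 4.55], [0.19, 2.02], [-2.57, 2.57]. Speed limits (rad/s): [2.57, 2.57, 3.14, 3.14, 3.14, 3.14, 3.14].

### API

Orientations are given as [roll, pitch, yaw] about the fixed x, y, z axes, in that order (R = Rz(yaw) Ry(pitch) Rx(roll)).
In Python, from workcell import manip gives the robot as it stands.
- The arm moves only by the tool shift_gripper, called after "Call:" by a JSON object that holds its "op" and its "data", one argument or row to a line. Schema: {"type":"object","properties":{"ticks":{"type":"object","properties":{"segments":{"type":"array","items":{"type":"array","items":{"type":"number"},"minItems":4,"maxItems":4},"minItems":1,"maxItems":12}},"additionalProperties":false,"required":["segments"]},"aperture":{"type":"number"},"only":{"type":"string"},"quiet":{"type":"boolean"},"lines":{"type":"string"}},"required":["ticks"],"additionalProperties":false}. ticks is an object whose key "segments" holds a list of rows, 1 to 12 of them, each of 4 numbers: dx, dy, dz in mm, then a turn about the tool's z in rad; each row shifts and turns the commanded pose from where the row before left it, along the tool's axes as they then stand; what a row does not reach is not made up. A row lasts 1/8 s, in which the tool goes at most 62.5 mm and 0.188 rad, less where a joint would pass 70% of its speed; a pose out of reach is approached as far as the arm can. aperture is the opening from 0.0 (shut) to 1.0 (fully open), set as the call begins (left out keeps the last). The fingers move at their own pace and stop on an object; the grip force is fixed at half the most. Time passes only in rows, so rows that do not move let the fingers close. The tool returns the time, the measured TCP pose, the force, the opening and the grip force at its end. only (a regular expression) keeps the lines of the reply that match it, lines (a string "A,B") keeps lines A to B, and quiet returns only ok. Input that does not fit is refused with a message, and nothing moves.
- manip.observe(): the state, without advancing time (a new reading comes with each control period).
- manip.read_camera(name): name is "side" or "top"; returns a dict with "image" (384x512x3 uint8, red, green, blue), "depth" (384x512 float32, mm along the optical axis (not along the pixel's ray), 0 where there is no reading), "fx", "fy", "cx", "cy" (pixels), "pose" (4x4, takes a point from camera to world coordinates). Camera axes: x right, y down, z forward; pixel columns grow to the right and rows downward; lengths in mm; the calibration is good to about 2 mm. A picture is of the moment at which its call begins.
- manip.close_job(): hands the job in; it is judged then, once.
The state is a dict: "time_s": time; "q": joint angles; "qd": joint speeds; "joint_torque": joint torques, N m; "ee_pos": TCP position; "ee_rot": TCP orientation; "force": force on the tool from outside, world axes, zero at the start; "ft_torque": the same for the moment, N m; "grip_width": opening from 0.0 (shut) to 1.0 (fully open); "grip_force": force on a finger pad.
Only numpy, scipy, OpenCV 4.12 (cv2) and the standard library are available. Lean on these libraries where they do the work, as an engineer would, in place of code of your own. Each camera call takes 0.05 s, during which the arm holds its last target. There are 200 camera calls.

## Working session

There is one attempt and no reset: what is moved stays moved. The work goes in short steps, Python scripts to look and compute and a tool call to move; the robot and the scene stay as the last step left them, time stands still between calls to the robot, and variables do not carry over. Pictures are saved under pics/ and viewed, at most 10 in all, crops included, and the job is handed in when it is done.

```bash
ls; mkdir -p pics
```

Create h.py:
```python
from workcell import manip
import numpy as np, cv2
def cam(n):
    c=manip.read_camera(n); d=c["depth"].astype(float)
    v,u=np.mgrid[:d.shape[0],:d.shape[1]]
    P=np.stack([(u-c["cx"])/c["fx"]*d,(v-c["cy"])/c["fy"]*d,d,np.ones_like(d)],-1)@np.array(c["pose"]).T
    P=P[...,:3]; P[d==0]=np.nan
    return c,c["image"],P
def save(img,f): cv2.imwrite("pics/"+f,img[...,::-1])
```

Run:
```python
from h import *
a=[];
for n in("top","side"):
    c,i,P=cam(n); save(i,n+"0.png"); np.savez(n+"0.npz",i=i,P=P); print(n,c["fx"],c["cx"],c["cy"],np.round(c["pose"],3).tolist())
print(manip.observe())
```

```text
pics
workcell.py
top 395.3541789283912 257.4430752342457 188.63404846561357 [[0.005, -0.996, 0.092, 447.979], [-1.0, -0.003, 0.03, -114.563], [-0.029, -0.092, -0.995, 957.876], [0.0, 0.0, 0.0, 1.0]]
side 438.27646881542773 250.91580152277982 192.25560662845652 [[-0.982, -0.076, 0.172, 345.131], [-0.188, 0.359, -0.914, 839.062], [0.008, -0.93, -0.367, 448.059], [0.0, 0.0, 0.0, 1.0]]
{'time_s': 0.1, 'q': array([-0.94078771,  0.50175036, -0.42678596,  1.55136041,  0.22080107,
        1.13829349, -0.21030626]), 'qd': array([ 1.61406282e-03, -2.42583362e-03, -1.89957776e-03, -3.10346061e-03,
        9.46336392e-04,  2.75450648e-05, -1.23656445e-04]), 'joint_torque': array([-1.12155662e-02, -5.70817780e+01, -5.83884001e+00, -2.81750286e+01,
        1.04924131e-02,  5.62786343e-03,  9.39772207e-06]), 'ee_pos': array([232.94886006, 606.18008524, 247.35724678]), 'ee_rot': array([-3.13983275e+00, -4.88894254e-05,  2.77481058e+00]), 'force': array([-0.21192841, -0.51207426, -0.7760249 ]), 'ft_torque': array([-0.06216171,  0.03212271,  0.0169379 ]), 'grip_force': 0.0, 'grip_width': 0.9998989607095755}
```

View pics/top0.png

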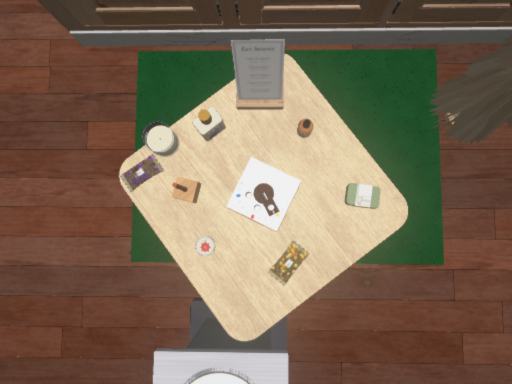

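View pics/side0.png

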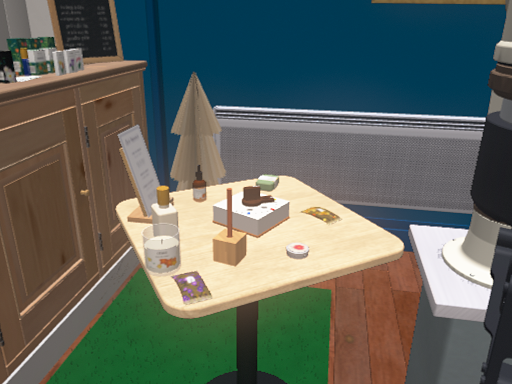

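Run:
```python
from h import *
z=np.load("top0.npz"); i,P=z["i"],z["P"]
save(np.hstack([cv2.resize(i[150:240,215:315],(400,360),interpolation=cv2.INTER_CUBIC),cv2.resize(i[165:225,160:220],(360,360),interpolation=cv2.INTER_CUBIC)]),"crop0.png")
np.set_printoptions(precision=1,suppress=True)
# block top: white & z 38..50
for nm,(u0,u1,v0,v1),(za,zb) in [("diff",(215,315,150,240),(41,49)),("stand",(165,210,172,210),(46,54))]:
    m=np.zeros(P.shape[:2],bool); m[v0:v1,u0:u1]=1
    m&=(P[...,2]>za)&(P[...,2]<zb)
    q=P[m]; r=cv2.minAreaRect(q[:,:2].astype(np.float32)); print(nm,len(q),r,np.median(q[:,2]))
m=np.zeros(P.shape[:2],bool); m[150:240,215:315]=1
for za,zb in((80,95),(51,62)):
    k=m&(P[...,2]>za)&(P[...,2]<zb); q=P[k]; print(za,len(q),q.mean(0),cv2.minAreaRect(q[:,:2].astype(np.float32)))
s=P[165:210,160:215]; k=s[...,2]>70; print("rod",s[k])
# table z check
print("table",np.nanmedian(P[140:180,170:230,2]), P[246,205],P[195,363],P[128,305],P[117,205],P[138,160],P[270,230])
z=np.load("side0.npz"); i,P=z["i"],z["P"]
for v in range(190,240,6):
    row=[u for u in range(222,238) if i[v,u,0]>i[v,u,2]+40 and 80<i[v,u,0]]; 
    print(v,row[:1],row[-1:],P[v,229])
```

```text
diff 2402 ((521.6466674804688, -101.17566680908203), (129.86373901367188, 130.1925811767578), 64.07781982421875) 43.49427766131174
stand 370 ((530.8275756835938, 82.65306091308594), (50.73141860961914, 49.78479766845703), 75.947265625) 48.29344068019901
80 110 [ 521.4 -101.2   84.8] ((521.7417602539062, -101.00712585449219), (38.96002197265625, 13.029704093933105), 26.492191314697266)
51 312 [ 509.  -107.5   53.6] ((508.2319641113281, -107.44802856445312), (74.9720687866211, 46.24617385864258), 26.46099853515625)
rod [[533.8  85.  147.4]
 [533.5  82.  151. ]
 [533.7  80.6 148.4]
 [533.8  78.5 148.3]
 [531.5  86.4 150.1]
 [531.5  84.3 150.2]
 [531.6  82.5 148.8]
 [531.7  80.6 148.2]
 [531.8  78.7 147.4]
 [532.6  78.5 139.3]
 [533.7  78.8 128.8]
 [529.7  87.  147.5]
 [529.7  85.  146.9]
 [529.4  82.2 150.1]
 [529.5  80.4 148.8]
 [529.7  78.7 147.2]
 [530.5  78.6 138.9]
 [530.9  77.3 135.3]
 [531.8  77.1 126.9]
 [533.2  78.2 112.5]
 [535.1  80.2  94.3]
 [527.4  84.3 149.7]
 [527.4  82.3 149.4]
 [527.4  80.1 149.7]
 [527.8  79.  145.5]
 [528.5  78.6 138.5]
 [529.2  78.1 131.4]
 [529.8  7
[... 416 characters left out ...]
7  78.5  91.4]
 [529.4  78.   83.5]
 [530.2  77.5  75.2]
 [526.2  82.2  94.3]
 [526.4  80.5  92. ]
 [527.3  80.4  82.5]
 [527.6  79.   78.5]
 [526.1  80.8  70. ]]
table -1.6540940297554698 [397.6  37.5  14.3] [ 519.4 -334.5   26.5] [ 673.  -197.3   53.3] [681.8  25.7 117.8] [650.1 142.   51.6] [340.1 -21.1  -2.8]
190 [222] [237] [528.8  88.3 147.6]
196 [222] [237] [529.4  86.2 134.5]
202 [222] [237] [529.1  87.8 122.8]
208 [223] [237] [529.5  86.8 109.8]
214 [227] [231] [529.5  87.2  97.3]
220 [227] [231] [529.3  88.7  85.2]
226 [222] [232] [529.1  90.3  73.1]
232 [222] [237] [529.9  87.4  58.5]
238 [222] [237] [529.   91.7  47.6]<stdin>:18: RuntimeWarning: overflow encountered in scalar add
```

View pics/crop0.png

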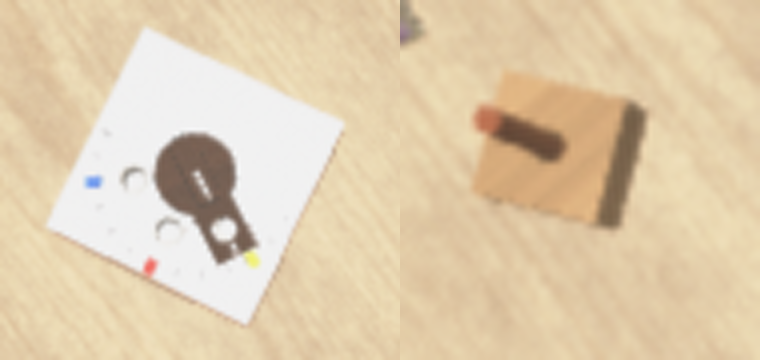

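The diffuser's white block is at crop (195,175), centre about (521.6, -101.2), with red at 154.1°. The pointer is near yellow at 206.5°, so the dial has to turn 0.915 rad clockwise. The rod is at about (530, 82.4).

Add to h.py:
```python
def to(x,y,z,yawdeg):
    s=manip.observe(); e=s["ee_rot"]; from scipy.spatial.transform import Rotation as R
    r=R.from_euler("xyz",e).as_matrix(); d=r.T@(np.array([x,y,z])-s["ee_pos"])
    t=-(np.radians(yawdeg)-e[2]); t=(t+np.pi)%(2*np.pi)-np.pi
    print("t",s["time_s"],"pos",np.round(s["ee_pos"],1),"rot",np.round(e,4),"tool delta",np.round(d,1),"turn",round(t,4),"F",np.round(s["force"],1),"gw",round(s["grip_width"],3),s["grip_force"])
```

```text
(no output)
```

Call:
{"op": "shift_gripper", "data": {
  "ticks": {"segments":[[0,0,0,-0.166],[0,0,0,-0.166],[0,0,0,-0.166],[0,0,0,-0.166],[0,0,0,-0.165],[4,-54,0,0],[4,-54,0,0],[4,-54,0,0],[4,-54,0,0],[4,-54,0,0],[4,-54,0,0],[4,-54,0,0]]},
  "aperture": 0.6
}}

```text
time_s: 1.6
ee_pos: [376.9, 254.0, 248.2]
ee_rot: [-3.141, -0.0, -2.68]
force: [0.7, 0.2, 0.1]
grip_width: 0.599
grip_force: 0.0
```

Call:
{"op": "shift_gripper", "data": {
  "ticks": {"segments":[[4,-54,0,0],[4,-54,0,0],[4,-54,0,0],[4,-54,0,0],[4,-54,0,0],[4,-54,0,0],[2,-54,0,0],[0,0,0,0],[0,0,0,0],[0,0,0,0]]}
}}

```text
time_s: 2.85
ee_pos: [521.5, -92.3, 248.1]
ee_rot: [3.141, -0.0, -2.677]
force: [0.0, 0.4, -0.4]
grip_width: 0.596
grip_force: 0.0
```

```bash
python3 -c "
from h import *
to(521.6,-101.1,75,206.48)"
```

```text
t 2.85 pos [521.5 -92.3 248.1] rot [ 3.1408e+00 -2.0000e-04 -2.6770e+00] tool delta [  3.8  -8.1 173.1] turn 0.0024 F [ 0.   0.4 -0.4] gw 0.596 0.0
```

Call:
{"op": "shift_gripper", "data": {
  "ticks": {"segments":[[4,-8,30,0.002],[0,0,40,0],[0,0,40,0],[0,0,30,0],[0,0,20,0],[0,0,12,0],[0,0,0,0],[0,0,0,0]]},
  "aperture": 0.6
}}

```text
time_s: 3.85
ee_pos: [522.6, -102.7, 77.2]
ee_rot: [-3.141, 0.001, -2.681]
force: [0.4, -0.0, 0.2]
grip_width: 0.6
grip_force: 0.0
```

Run:
```python
from h import *
to(521.6,-101.1,75,206.48)
ims=[]
for n,(u,v) in(("top",(264,193)),("side",(252,205))):
    c,i,P=cam(n); ims.append(cv2.resize(i[v-60:v+60,u-65:u+65],(390,360),interpolation=cv2.INTER_CUBIC))
save(np.hstack(ims),"g1.png")
```

```text
t 3.85 pos [ 522.6 -102.7   77.2] rot [-3.1408e+00  1.3000e-03 -2.6809e+00] tool delta [0.2 1.9 2.2] turn -0.0014 F [ 0.4 -0.   0.2] gw 0.6 0.0
```

View pics/g1.png

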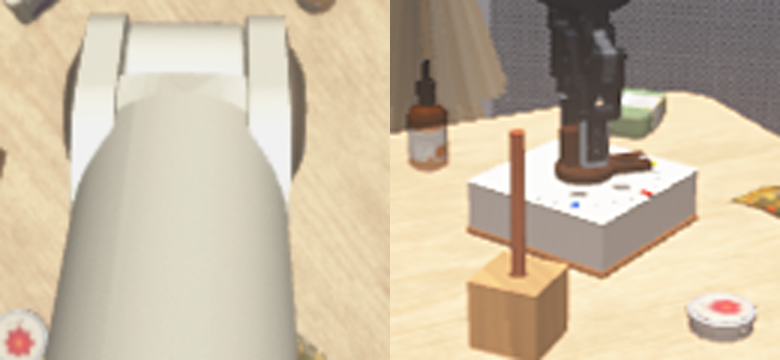

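The fingers straddle the bar. I'll correct 2 mm and close.

Call:
{"op": "shift_gripper", "data": {
  "ticks": {"segments":[[0,2,1,0],[0,0,0,0],[0,0,0,0],[0,0,0,0],[0,0,0,0],[0,0,0,0],[0,0,0,0],[0,0,0,0]]},
  "aperture": 0.0
}}

```text
time_s: 4.95
ee_pos: [521.1, -101.1, 75.6]
ee_rot: [-3.142, 0.0, -2.681]
force: [-1.5, -0.2, 5.6]
grip_width: 0.152
grip_force: 60.3
```

```bash
python3 -c "
from h import *
to(521.6,-101.1,75,206.48)"
```

```text
t 4.95 pos [ 521.1 -101.1   75.6] rot [-3.1415e+00  1.0000e-04 -2.6814e+00] tool delta [-0.5 -0.3  0.6] turn -0.002 F [-1.5 -0.2  5.6] gw 0.152 60.30638873577118
```

Call:
{"op": "shift_gripper", "data": {
  "ticks": {"segments":[[0,0,0,0.1],[0,0,0,0.12],[0,0,0,0.12],[0,0,0,0.12],[0,0,0,0.12],[0,0,0,0.12],[0,0,0,0.12],[0,0,0,0.093],[0,0,0,0],[0,0,0,0],[0,0,0,0]]}
}}

```text
time_s: 6.32
ee_pos: [521.0, -100.5, 75.7]
ee_rot: [3.141, -0.0, 2.689]
force: [-0.5, 2.1, 5.8]
grip_width: 0.151
grip_force: 60.5
```

```bash
python3 -c "
from h import *
to(521.6,-101.1,75,154.08)"
```

```text
t 6.325 pos [ 521.  -100.5   75.7] rot [ 3.1410e+00 -3.0000e-04  2.6892e+00] tool delta [-0.8 -0.3  0.7] turn 0.0 F [-0.5  2.1  5.8] gw 0.151 60.467190742492676
```

Call:
{"op": "shift_gripper", "data": {
  "ticks": {"segments":[[0,0,0,0],[0,0,0,0],[0,0,0,0],[0,0,0,0],[0,0,-30,0],[0,0,-50,0],[0,0,-50,0],[24,56,0,0],[24,56,0,0],[24,56,0,0],[0,0,0,0],[0,0,0,0]]},
  "aperture": 0.6
}}

```text
time_s: 7.82
ee_pos: [529.6, 81.2, 205.1]
ee_rot: [-3.141, -0.0, 2.69]
force: [-0.1, -1.6, -0.4]
grip_width: 0.597
grip_force: 0.0
```

Run:
```python
from h import *
to(530,82.4,123,154.08)
c,i,P=cam("top")
save(cv2.resize(i[130:250,195:325],(780,600),interpolation=cv2.INTER_CUBIC),"d1.png"); np.savez("top1.npz",i=i,P=P)
m=np.zeros(P.shape[:2],bool); m[150:240,215:315]=1
q=P[m&(P[...,2]>80)&(P[...,2]<95)]; print(len(q),cv2.minAreaRect(q[:,:2].astype(np.float32)))
q=P[m&(P[...,2]>51)&(P[...,2]<62)]; print(len(q),cv2.minAreaRect(q[:,:2].astype(np.float32)))
```

```text
t 7.825 pos [529.6  81.2 205.1] rot [-3.1408e+00 -1.0000e-04  2.6895e+00] tool delta [ 0.1  1.4 82.1] turn 0.0003 F [-0.1 -1.6 -0.4] gw 0.597 0.0
111 ((521.5339965820312, -101.07959747314453), (13.950490951538086, 39.08584976196289), 63.988746643066406)
307 ((506.79132080078125, -97.91031646728516), (46.11506652832031, 75.13996124267578), 76.92819213867188)
```

View pics/d1.png

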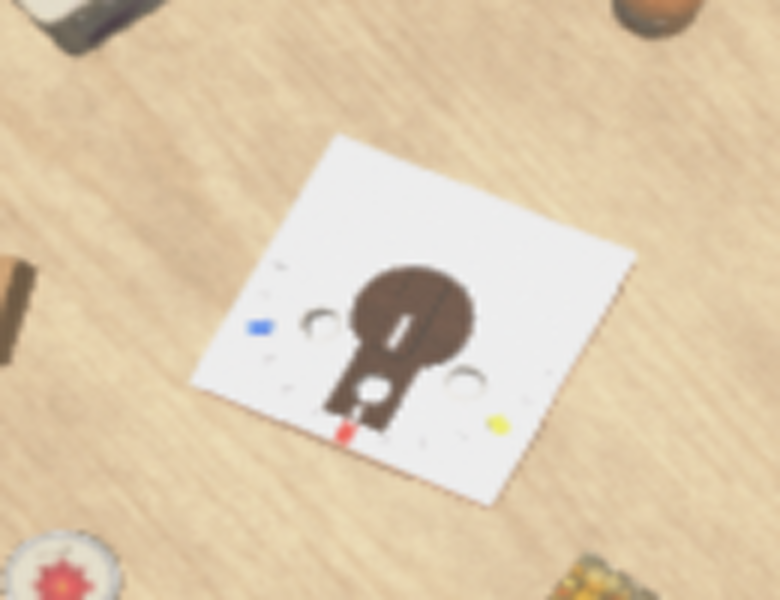

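The white line (357,412) runs into the red mark (345,432), so the pointer is on the mark. Next I'll grasp the rod.

Call:
{"op": "shift_gripper", "data": {
  "ticks": {"segments":[[0,1,25,0],[0,0,30,0],[0,0,27,0],[0,0,0,0],[0,0,0,0]]},
  "aperture": 0.6
}}

```text
time_s: 8.5
ee_pos: [530.9, 81.3, 124.1]
ee_rot: [3.141, 0.001, 2.687]
force: [0.4, -0.1, 1.2]
grip_width: 0.6
grip_force: 0.0
```

Call:
{"op": "shift_gripper", "data": {
  "ticks": {"segments":[[0,0,0,0],[0,0,0,0],[0,0,0,0],[0,0,0,0],[0,0,0,0],[0,0,0,0],[0,0,0,0],[0,0,0,0]]},
  "aperture": 0.0
}}

```text
time_s: 9.5
ee_pos: [530.9, 82.6, 124.2]
ee_rot: [3.141, 0.001, 2.689]
force: [-1.1, -0.5, 5.8]
grip_width: 0.099
grip_force: 58.7
```

```bash
python3 -c "
from h import *
to(530,82.4,123,154.08)"
```

```text
t 9.5 pos [530.9  82.6 124.2] rot [3.1406e+00 1.4000e-03 2.6890e+00] tool delta [ 0.8 -0.5  1.2] turn -0.0002 F [-1.1 -0.5  5.8] gw 0.099 58.66310656070709
```

Call:
{"op": "shift_gripper", "data": {
  "ticks": {"segments":[[0,0,-20,0],[0,0,-40,0],[0,0,-40,0],[-9,-42,0,0],[-9,-42,0,0],[-9,-42,0,0],[-9,-43,0,0],[0,0,0,0],[0,0,0,0],[0,0,0,0]]}
}}

```text
time_s: 10.75
ee_pos: [488.9, -83.9, 223.2]
ee_rot: [3.141, -0.0, 2.691]
force: [-0.7, -0.2, -1.2]
grip_width: 0.099
grip_force: 58.7
```

Run:
```python
from h import *
to(489.1,-85.4,220,154.08)
c,i,P=cam("side"); np.savez("side2.npz",i=i,P=P); 
save(cv2.resize(i[110:240,180:320],(646,600),interpolation=cv2.INTER_CUBIC),"s2.png")
```

```text
t 10.75 pos [488.9 -83.9 223.2] rot [ 3.1411e+00 -3.0000e-04  2.6911e+00] tool delta [-0.8 -1.2  3.2] turn 0.0019 F [-0.7 -0.2 -1.2] gw 0.099 58.704668283462524
```

View pics/s2.png

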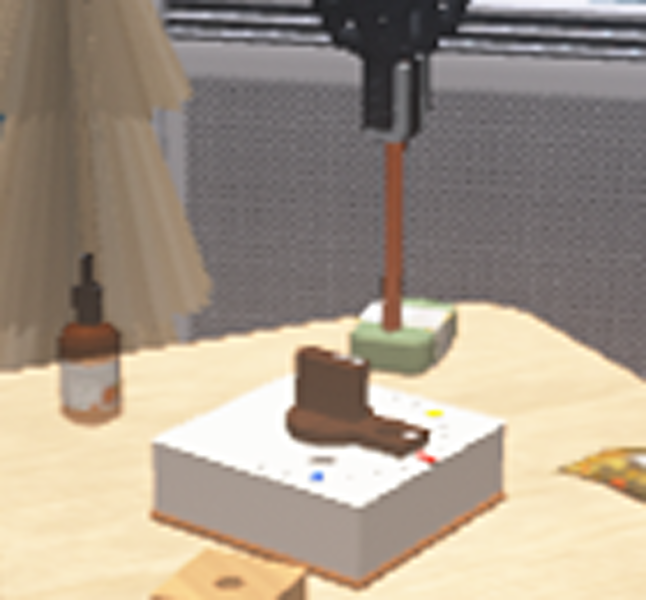

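Add to h.py:
```python
def rodfit(P,box,zr,dist=None):
    u0,u1,v0,v1=box; s=P[v0:v1,u0:u1].reshape(-1,3); s=s[np.isfinite(s[:,0])]
    s=s[(s[:,2]>zr[0])&(s[:,2]<zr[1])]
    s=s[np.hypot(s[:,0]-dist[0],s[:,1]-dist[1])<14]
    return s
def axis(s,campos):
    # circle r=5 sweep: x=a+b z, y=c+d z
    from scipy.optimize import least_squares
    f=lambda p:np.hypot(s[:,0]-p[0]-p[1]*(s[:,2]-100),s[:,1]-p[2]-p[3]*(s[:,2]-100))-5
    d=campos[:2]-s[:,:2].mean(0); d/=np.linalg.norm(d); m=s[:,:2].mean(0)-4*d
    r=least_squares(f,[m[0],0,m[1],0],loss="soft_l1"); return r.x,np.std(f(r.x)),len(s)
```

Run:
```python
from h import *
np.set_printoptions(precision=3,suppress=True)
c=np.array([345.1,839.1])
z=np.load("side0.npz"); print("rod in stand",axis(rodfit(z["P"],(215,245,185,235),(62,148),(529.5,84)),c))
z=np.load("side2.npz"); s=rodfit(z["P"],(255,275,138,185),(110,195),(489,-83)); print("held",axis(s,c),s[:,2].min())
# bar and eyelet in side view: dial bar top points, block top
P=z["P"]; m=np.zeros(P.shape[:2],bool); m[180:240,205:300]=1
q=P[m&(abs(P[...,2]-43.5)<3)]; print("block z", np.median(P[m&(abs(P[...,2]-45)<4)][:,2]), cv2.minAreaRect(q[:,:2].astype(np.float32)))
k,i,P=cam("top"); save(cv2.resize(i[150:240,215:315],(400,360)),"t2.png")
s=rodfit(P,(215,315,130,240),(100,210),(489,-84)); print("top sees",len(s),np.median(s,0) if len(s) else 0)
# eyelet pixel in both views
for n in("top","side"):
    k=manip.read_camera(n); T=np.linalg.inv(k["pose"]); 
    for p in((489.1,-85.4,53.5),(521.5,-101.1,85.5)):
        a=T@np.array([*p,1]); print(n,p,k["fx"]*a[0]/a[2]+k["cx"],k["fy"]*a[1]/a[2]+k["cy"])
```

```text
rod in stand (array([530.995,   0.   ,  83.197,  -0.002]), np.float64(1.0135631909748495), 218)
held (array([489.093,   0.003, -82.837,  -0.01 ]), np.float64(1.2288156169725406), 155) 110.30706911501841
block z 43.45053750092157 ((583.7462158203125, -60.67205810546875), (244.9857635498047, 238.04940795898438), 72.22669982910156)
top sees 0 0
top (489.1, -85.4, 53.5) 256.3901324201606 206.95764171926646
top (521.5, -101.1, 85.5) 263.0979556012398 191.69572637407694
side (489.1, -85.4, 53.5) 263.64609612570234 202.59026941006266
side (521.5, -101.1, 85.5) 251.28635590218576 186.2769862077343
```

Run:
```python
from h import *
a=np.radians(154.08); d=np.array([np.cos(a),np.sin(a)]); n=np.array([-d[1],d[0]]); C=np.array([521.5,-101.1])
out=[]
for nm,f in(("top","top1.npz"),("side","side2.npz")):
    i=np.load(f)["i"]; k=manip.read_camera(nm); T=np.linalg.inv(k["pose"])
    def pr(r,t,z):
        p=T@np.array([*(C+r*d+t*n),z,1]); return np.array([k["fx"]*p[0]/p[2]+k["cx"],k["fy"]*p[1]/p[2]+k["cy"]])
    print(nm,"red pred",pr(60,0,43.5),pr(60,0,45))
    f=i.astype(int); v,u=np.mgrid[:384,:512]; g=pr(60,0,44)
    w=np.clip(f[...,0]-f[...,1:].max(-1)-50,0,None)*(np.hypot(u-g[0],v-g[1])<9); print("seen",(w*u).sum()/w.sum(),(w*v).sum()/w.sum())
    o=pr(36,0,50).astype(int); S=7; x0,y0=o[0]-27,o[1]-30
    im=cv2.resize(i[y0:y0+50,x0:x0+55],None,fx=S,fy=S,interpolation=cv2.INTER_CUBIC)
    def ln(pts,col): cv2.polylines(im,[np.int32([((p-[x0,y0]+.5)*S) for p in pts])],True,col,1)
    zo=-1.5
    ln([pr(20,13,55+zo),pr(53,13,55+zo),pr(53,-13,55+zo),pr(20,-13,55+zo)],(0,255,0))
    ln([pr(36+7*np.cos(t),7*np.sin(t),55+zo) for t in np.linspace(0,6.28,24)],(0,255,255))
    ln([pr(-20,7,87+zo),pr(20,7,87+zo),pr(20,-7,87+zo),pr(-20,-7,87+zo)],(255,0,255))
    out.append(im)
save(np.hstack(out),"ov.png")
```

```text
top red pred [251.91970928 216.4734937 ] [251.8915896  216.45941234]
seen 252.02303262955854 216.2341650671785
side red pred [272.1049067  209.11348343] [272.12176407 208.51396941]
seen 272.0941475826972 208.78117048346056
```

View pics/ov.png

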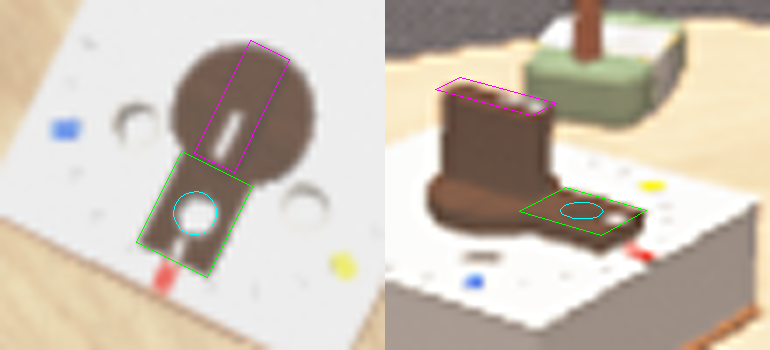

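Top and side overlays both match the plate and eyelet. I'll shift 2 mm and lower to just above the eyelet, then measure again.

Call:
{"op": "shift_gripper", "data": {
  "ticks": {"segments":[[-1,-2,10,0],[0,0,20,0],[0,0,14,0],[0,0,0,0],[0,0,0,0],[0,0,0,0],[0,0,0,0]]}
}}

```text
time_s: 11.92
ee_pos: [489.0, -87.7, 179.8]
ee_rot: [3.141, 0.001, 2.689]
force: [0.5, 0.2, -0.6]
grip_width: 0.097
grip_force: 58.7
```

Run:
```python
from h import *
np.set_printoptions(precision=3,suppress=True)
to(489.1,-85.4,121,154.08)
k,i,P=cam("side"); np.savez("side3.npz",i=i,P=P)
s=rodfit(P,(250,280,150,215),(68,150),(489,-85)); print("held",axis(s,np.array([345.1,839.1])),s[:,2].min())
```

```text
t 11.925 pos [489.  -87.7 179.8] rot [3.141 0.001 2.689] tool delta [ 1.   2.1 58.8] turn -0.0004 F [ 0.5  0.2 -0.6] gw 0.097 58.70440721511841
held (array([489.204,   0.003, -87.048,  -0.   ]), np.float64(1.4800163178374697), 152) 68.62600870894187
```

Call:
{"op": "shift_gripper", "data": {
  "ticks": {"segments":[[0.8,1.7,0,0],[0,0,0,0],[0,0,0,0],[0,0,0,0]]}
}}

```text
time_s: 12.48
ee_pos: [488.6, -85.8, 179.3]
ee_rot: [-3.142, -0.0, 2.689]
force: [1.2, 0.3, -0.9]
grip_width: 0.097
grip_force: 58.7
```

Run:
```python
from h import *
np.set_printoptions(precision=3,suppress=True)
for _ in range(3):
    k,i,P=cam("side"); to(489.1,-85.4,121,154.08)
    s=rodfit(P,(250,280,150,215),(68,150),(489,-85)); print("held",axis(s,np.array([345.1,839.1])),s[:,2].min())
```

```text
t 12.525 pos [488.6 -85.7 179.3] rot [ 3.142 -0.     2.689] tool delta [-0.3  0.5 58.3] turn -0.0004 F [ 0.2 -0.2 -0.2] gw 0.096 58.70445013046265
held (array([488.89 ,   0.007, -85.142,  -0.004]), np.float64(1.2548500458139276), 153) 68.00372181865777
t 12.575 pos [488.6 -85.8 179.3] rot [-3.142 -0.     2.689] tool delta [-0.3  0.5 58.3] turn -0.0004 F [-0.6 -0.5 -1. ] gw 0.099 58.70501518249512
held (array([488.904,   0.009, -84.925,   0.001]), np.float64(1.440496538097044), 149) 68.92866728699761
t 12.625 pos [488.6 -85.8 179.3] rot [-3.142 -0.     2.689] tool delta [-0.3  0.5 58.3] turn -0.0004 F [-0.5  0.3 -1.1] gw 0.103 58.70489537715912
held (array([488.976,   0.003, -85.171,   0.015]), np.float64(1.0930920447231223), 149) 68.36266779461226
```

Within about 0.5 mm of the eyelet. I'll insert in stages and watch the force.

Call:
{"op": "shift_gripper", "data": {
  "ticks": {"segments":[[0,0,6,0],[0,0,6,0],[0,0,6,0],[0,0,4,0],[0,0,4,0],[0,0,0,0],[0,0,0,0]]}
}}

```text
time_s: 13.5
ee_pos: [488.8, -85.8, 153.4]
ee_rot: [3.142, 0.0, 2.689]
force: [0.3, -0.5, -0.7]
grip_width: 0.1
grip_force: 58.7
```

```bash
python3 -c "
from h import *
to(489.1,-85.4,121,154.08)"
```

```text
t 13.5 pos [488.8 -85.8 153.4] rot [3.1415e+00 2.0000e-04 2.6888e+00] tool delta [-0.2  0.5 32.4] turn -0.0004 F [ 0.3 -0.5 -0.7] gw 0.1 58.70472729206085
```

Call:
{"op": "shift_gripper", "data": {
  "ticks": {"segments":[[0,0,7,0],[0,0,7,0],[0,0,7,0],[0,0,5,0],[0,0,3,0],[0,0,0,0],[0,0,0,0]]}
}}

```text
time_s: 14.38
ee_pos: [488.9, -85.8, 124.5]
ee_rot: [3.141, 0.0, 2.689]
force: [0.1, -0.5, -1.0]
grip_width: 0.097
grip_force: 58.7
```

Call:
{"op": "shift_gripper", "data": {
  "ticks": {"segments":[[0,0,1,0],[0,0,1,0],[0,0,1,0],[0,0,0,0],[0,0,0,0]]}
}}

```text
time_s: 15.0
ee_pos: [488.7, -85.7, 121.3]
ee_rot: [3.142, 0.0, 2.689]
force: [-0.3, -0.4, -0.3]
grip_width: 0.101
grip_force: 58.9
```

```bash
python3 -c "
from h import *
to(489.1,-85.4,121,154.08)"
```

```text
t 15.0 pos [488.7 -85.7 121.3] rot [3.1415 0.     2.6889] tool delta [-0.2  0.4  0.3] turn -0.0003 F [-0.3 -0.4 -0.3] gw 0.101 58.870943784713745
```

Near the floor with no contact force yet. I'll creep down until it touches.

Call:
{"op": "shift_gripper", "data": {
  "ticks": {"segments":[[0,0,0.7,0],[0,0,0.7,0],[0,0,0,0],[0,0,0,0]]}
}}

```text
time_s: 15.5
ee_pos: [489.4, -85.9, 121.1]
ee_rot: [3.141, 0.001, 2.689]
force: [-2.3, 0.1, 10.5]
grip_width: 0.095
grip_force: 59.9
```

Call:
{"op": "shift_gripper", "data": {
  "ticks": {"segments":[[0,0,0,0],[0,0,0,0],[0,0,0,0],[0,0,0,0]]},
  "aperture": 0.5
}}

```text
time_s: 16.0
ee_pos: [488.5, -85.7, 119.7]
ee_rot: [-3.141, -0.0, 2.689]
force: [-0.3, 1.5, 0.6]
grip_width: 0.499
grip_force: 0.0
```

Call:
{"op": "shift_gripper", "data": {
  "ticks": {"segments":[[0,0,-15,0],[0,0,-30,0],[0,0,-50,0],[0,0,-50,0],[-10,55,0,0],[-10,55,0,0],[0,55,0,0],[0,0,0,0],[0,0,0,0]]}
}}

```text
time_s: 17.12
ee_pos: [578.6, 53.4, 265.3]
ee_rot: [-3.141, 0.0, 2.689]
force: [0.3, 0.0, 0.2]
grip_width: 0.499
grip_force: 0.0
```

Run:
```python
from h import *
np.set_printoptions(precision=3,suppress=True)
k,i,P=cam("side"); s=rodfit(P,(245,285,140,215),(90,160),(489,-85)); print(axis(s,np.array([345.1,839.1])),s[:,2].max())
a=i
k,i,P=cam("top"); save(np.hstack([cv2.resize(a[130:250,190:320],(390,360),interpolation=cv2.INTER_CUBIC),cv2.resize(i[140:240,205:313],(390,360),interpolation=cv2.INTER_CUBIC)]),"fin.png")
m=np.zeros(P.shape[:2],bool); m[150:240,215:315]=1
q=P[m&(P[...,2]>80)&(P[...,2]<90)&(np.hypot(P[...,0]-521.5,P[...,1]+101.1)<24)]; print(len(q),cv2.minAreaRect(q[:,:2].astype(np.float32)))
print(manip.observe()["force"])
```

```text
(array([489.123,   0.014, -85.357,   0.002]), np.float64(1.3004751368926375), 112) 145.45808537660264
109 ((521.4569091796875, -101.09984588623047), (14.05778980255127, 38.82625198364258), 64.51131439208984)
[-0.652 -0.544 -0.525]
```

View pics/fin.png

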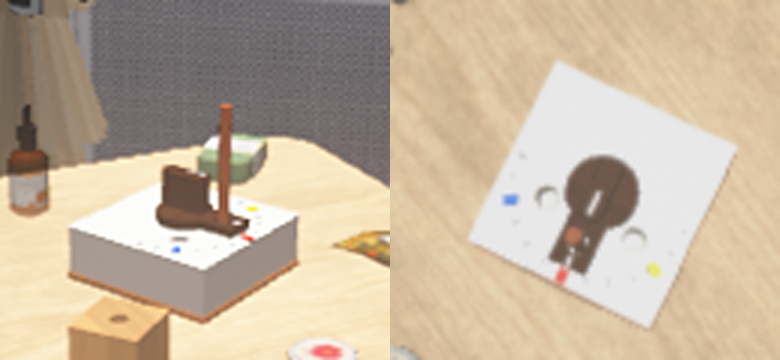

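The rod stands upright in the eyelet (top at side (226,105)), bottomed at a top height of about 147 mm, and the pointer is still on red (top view (562,275)). The gripper is clear.

```bash
python3 -c "
from workcell import manip
print(manip.close_job())"
```

```text
the job is handed in; nothing more can be done
None
```

The job is handed in: the pointer is on the red mark, the rod stands upright through the eyelet on the bottom of the well, the gripper let go and backed clear, and it took about 17 s of the 58 s allowed.

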